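# Refit a bayonet filler cap under a press-to-open flap

### The arm

A 6-joint arm with a two-finger parallel gripper is mounted at the origin on a cart in front of the work surface, level with it; the furniture and walls round the work are solid. World frame = base frame: x ahead of the robot, y to its left, z up, the work surface at z = 0. Lengths are in m, angles in rad, forces in N, time in s.
With the tool pointing down it reaches from about 0.375 to 0.975 m from the base axis. Payload 3.8 kg.
Tool frame: the origin (TCP) lies midway between the tips of the shut fingers; the grasp point (between the pads) lies 19 mm behind it; z points along the fingers, y is the line along which they close (so a half turn about z gives the same grasp; the last joint's range is limited). The gripper opens to 88 mm and grips with 3 to 60 N. Pads are 18 mm wide; open, the fingers measure 123 mm over their backs; the gripper's body (75 mm by 187 mm) begins 45 mm behind the grasp point.
Start: joints at [-1.199, 0.264, 1.604, -0, 1.274, -0.037], TCP at [0.268, -0.619, 0.239] pointing down, gripper open.
Joint ranges: [-2.63, 2.63], [-0.94, 2.18], [0.31, 2.57], [-1.31, 4.45], [0, 2.66], [-2.55, 2.55]. Speed limits (rad/s): [2.57, 2.57, 3.14, 3.14, 3.14, 3.14].

### API

Orientations are given as a rotation vector (axis times angle).
In Python, from workcell import r gives the robot as it stands. The module is installed in compiled form; this text tells all that it offers.
- The arm moves only by the shell command python3 -m handwheel 'ROWS' [FORCE]. ROWS is JSON, a list that holds one entry, the list of rows, each a list of 5 numbers: the finger opening in mm, from 0 to 88.1, then the shift along the tool's x, y, z in mm, then the turn about the tool's z in degrees. A call has 1 to 12 rows; each row shifts and turns the commanded pose from where the row before left it, along the tool's axes as they then stand; what a row does not reach is not made up. A row lasts 1/10 s, in which the tool goes at most 50 mm and 8.59 degrees, less where a joint would pass 70% of its speed; a pose out of reach is approached as far as the arm can. A call is refused whole if a number of a shift passes 50 or a number of a turn 8.59, either way. A call with a gripper value outside its range is refused whole. The fingers move at their own pace and stop on an object; FORCE is the grip in N (left out, the last holds). Time passes only in rows, so rows that do not move let the fingers close. It gives the time, the measured TCP pose, the force, the opening and the grip force at its end, in the units of the state.
- r.sense(): the state, without advancing time (a new reading comes with each control period).
- r.grab_frame(name): name is "side" or "top" or "wrist"; returns the picture (480x640x3 uint8, red, green, blue); there is no depth.
- r.camera_info(name): a dict with "intrinsics" (3x3 intrinsics, pixels), "R" (3x3) and "t" (3): a world point X has camera coordinates R X + t. Camera axes: x right, y down, z forward; pixel columns grow to the right and rows downward; lengths in m; the calibration is good to about 2 mm. A picture is of the moment at which its call begins: read the wrist's pose just before it. camera_info takes no time and is no camera call; for the wrist camera it gives the pose at the moment of the call.
- r.hand_in(): hands the job in; it is judged then, once.
Trained networks look in the newest picture that a camera, given by its name, has taken for a name from the list of things; names that differ only in an ending like _2 or _b are one class to them, and where a whole thing is asked for, a point or a joint stands for the part that bears it (a point fixed in the world has none). Each returns a list of dicts, best first, with "p" (0 to 1); they miss things now and then, are a little off and sometimes report something else, mostly with a low value. They report only what shows in the picture. A call takes as long as a camera call.
- r.find_in(camera, thing): "bbox" ([left, top, right, bottom] in pixels, round what is visible of it).
- r.landmark_of(camera, thing): "point" ([column, row] in pixels: a listed point, or the origin of a listed thing).
The state is a dict: "clock": time; "joints": joint angles; "qd": joint speeds; "tau": joint torques, N m; "position": TCP position; "tcp_rot": TCP orientation; "contact_force": force on the tool from outside, world axes, zero at the start; "ft_torque": the same for the moment, N m; "gripper_width": finger opening in m; "grasp_force": force on a finger pad.
Only numpy, scipy, OpenCV 4.12 (cv2) and the standard library are available. Lean on these libraries where they do the work, as an engineer would, in place of code of your own. Each camera call takes 0.05 s, during which the arm holds its last target. There are 200 camera calls.

### The job

The coolant unit has just been topped up and its black filler cap was left lying on the bench. Press the flap on top of the unit to spring it open, put the cap back in the filler neck and lock it (ears down through the notches, push, turn clockwise to the stop, let go), then shut the flap so that its catch holds it flush. Leave the tape roll, the spanner and the small tin where they are.

Things in the scene. Friction and masses are not known exactly. Their poses are not given: they have to be found in the camera images.
- coolant_unit: Fixed grey sheet-metal unit, 160 (x) x 245 (y) x 140 mm high on four feet; origin at the middle of its underside, on the bench. Its x axis points away from the robot, y to the left. Top face at z = 140 mm, with a well 110 x 158 mm (x +-55, y -90 to +68), 54 mm deep, closed by the flap. The catch housing fills the well from y = +45 mm on, up to 10 mm below the top.
- flap (a joint): Aluminium flap 104 x 148 x 4 mm, flush in the unit's top, no handle, hinged at its right (unit -y) edge. rad: 0 = shut and caught. Press the left end in 8 mm (to about -0.055, a stop; 5 to 6 N), let go: it springs open by itself to 2.25 and stays. To shut: swing it over against the spring (5 N at its end), press to the stop (9 N), let go; it comes back to 0 and holds.
- flap_hinge (a point): Point on the flap's hinge line, middle of its length: unit y = -85 mm, z = 137 mm. The line runs along the unit's x axis. The flap's free end is 148 mm from it, at unit y = +63 mm when shut. Fully open, the flap leans back to the right, its free end 112 mm above the unit's top and 93 mm to the right of the hinge line.
- flap_press (a point): Point on the unit's top plane over the catch, where a fingertip presses the shut flap: unit x = 0, y = +52 mm, z = 140 mm (11 mm inside the flap's free end). It stays with the unit when the flap opens.
- neck_mouth (a point): Centre of the filler neck in the well, at the top of its metal bayonet plate, 42 mm below the unit's top. Round hole 37 mm with two notches facing each other, 50 mm across, 14 to 19 mm wide; their line lies within 0.35 rad of the unit's x axis, unknown: look or feel. A sprung rubber ring round it (52 inside, 62 outside) stands 9 mm up; it takes 4 to 10 N to push down.
- filler_cap: Loose black cap, 38 mm high, about 0.12 kg; origin at the middle of its underside, z up. Plug 33 mm wide, 14 mm long; two ears at its foot along +-x, 46 mm across, 10 wide, 5 high; flange 62 mm at z 14 to 20; grip bar along x, 54 x 12 mm, z 20 to 38. Origin over neck_mouth: 0 ears on the plate, -5 mm dropped in the notches, -11 to -12 pushed down to turn (75 deg clockwise), -9 locked.
- black_tape: Loose roll of black tape lying flat, 52 mm wide, 18 mm high, origin under its middle. Bystander.
- spanner: Loose combination spanner lying flat along its y axis, 164 x 24 x 9 mm, origin under its middle. Bystander.
- tin_small: Loose small food tin standing behind the unit, 57 mm wide, 72 mm high, origin under its middle. Bystander.

How it is judged:
On the way, in this order (a step that is already met when the one before it is completed fails the run):
1. the flap is released and stands open (value of joint flap above 1.5 rad), for 0.2 s.
2. the cap is locked in the neck and let go, its origin 9 mm below the neck's mouth (horizontal distance between filler_cap and neck_mouth below 0.005 m and z of filler_cap in the frame of coolant_unit between 0.0877 and 0.0915 m and angle between filler_cap's own z axis and vertical below 0.07 rad and contact force between the fingers and filler_cap below 0.1 N), for 0.3 s.
At the end, for the whole second after the job is handed in: The cap sits upright and locked in the neck (within 5 mm of its axis, its origin 6.5 to 10.3 mm below the neck's mouth) and at rest, and the flap is shut on its catch, within 0.03 rad of flush (horizontal distance between filler_cap and neck_mouth below 0.005 m and z of filler_cap in the frame of coolant_unit between 0.0877 and 0.0915 m and angle between filler_cap's own z axis and vertical below 0.07 rad and value of joint flap between -0.03 and 0.03 rad and linear speed of filler_cap below 0.02 m/s); the robot touches nothing.
It fails at once if the small roll of black tape is moved by more than 30 mm (distance of black_tape from where it was at the start of the episode above 0.03 m).
It fails at once if the spanner is moved by more than 30 mm (distance of spanner from where it was at the start of the episode above 0.03 m).
It fails at once if the small tin is moved by more than 30 mm (distance of tin_small from where it was at the start of the episode above 0.03 m).
It also fails if it takes over 72 s, if anything falls off the work surface, if the arm or the gripper's body presses on something with over 40 N, if the wrist force passes 120 N, or if a joint passes its speed limit or range.

## Working session

There is one attempt and no reset: what is moved stays moved. The work goes in short steps, Python scripts to look and compute and a shell command to move; the robot and the scene stay as the last step left them, time stands still between calls to the robot, and variables do not carry over. Pictures are saved under pics/ and viewed, at most 10 in all, crops included, and the job is handed in when it is done.

```bash
mkdir -p pics
cat > h.py <<'E'
import numpy as np, cv2
from workcell import r
from scipy.spatial.transform import Rotation as Ro
def ray(cam,px,z,ci=None):
    ci=ci or r.camera_info(cam)
    K,R,t=(np.array(ci[k]) for k in("intrinsics","R","t"))
    d=R.T@np.linalg.inv(K)@np.array([px[0],px[1],1.]); c=-R.T@t
    return c+d*(z-c[2])/d[2]
def proj(cam,X,ci=None):
    ci=ci or r.camera_info(cam)
    K,R,t=(np.array(ci[k]) for k in("intrinsics","R","t"))
    p=K@(R@np.array(X)+t); return p[:2]/p[2]
def snap(cam,name):
    im=r.grab_frame(cam); cv2.imwrite(f"pics/{name}.png",im[:,:,::-1]); return im
E
cat > a.py <<'E'
from h import *
a=snap("top","top0"); b=snap("side","side0")
cv2.imwrite("pics/both0.png",cv2.resize(np.vstack([a,b]),(450,600) if 0 else (400,600))[:,:,::-1])
for cam in("top","side"):
    ci=r.camera_info(cam); print(cam,"cam at",(-np.array(ci["R"]).T@np.array(ci["t"])).round(3))
    for th,z in(("coolant_unit",0),("flap_press",.14),("flap_hinge",.137),("filler_cap",0),("black_tape",0),("spanner",0),("tin_small",0)):
        for q in r.landmark_of(cam,th)[:2]: print(th,np.round(q["point"]),round(q["p"],2),ray(cam,q["point"],z).round(4))
print(r.sense())
E
python3 a.py
```

```text
top cam at [0.452 0.175 0.94 ]
coolant_unit [245. 254.] 0.94 [0.4861 0.3361 0.    ]
flap_press [203. 252.] 0.78 [0.4829 0.3842 0.14  ]
flap_hinge [283. 255.] 0.97 [0.4809 0.2491 0.137 ]
filler_cap [407. 284.] 0.72 [0.436 0.015 0.   ]
filler_cap [285. 255.] 0.18 [0.4866 0.2573 0.    ]
spanner [299. 324.] 0.63 [0.3521 0.2246 0.    ]
tin_small [254. 168.] 0.7 [0.6614 0.3254 0.    ]
side cam at [0.021 0.95  0.665]
coolant_unit [290. 311.] 0.73 [0.4769 0.3299 0.    ]
flap_press [273. 269.] 0.83 [0.4793 0.379  0.14  ]
flap_hinge [314. 239.] 0.61 [0.4747 0.2427 0.137 ]
flap_hinge [272. 272.] 0.56 [0.4772 0.3855 0.137 ]
filler_cap [377. 253.] 0.6 [0.4239 0.0227 0.    ]
spanner [361. 303.] 0.5 [0.3635 0.2213 0.    ]
{'clock': 0.8, 'joints': array([-1.19888499e+00,  2.63835381e-01,  1.60397581e+00,  3.13140445e-05,
        1.27372388e+00, -3.69024644e-02]), 'qd': array([ 0.00109544, -0.00035708,  0.000322  , -0.00141508, -0.00013436,
       -0.0011042 ]), 'tau': array([ 1.03257364e-03, -5.01968765e+01, -3.57235265e+01,  7.31523684e-02,
        1.80903909e-02, -1.91314143e-05]), 'position': array([ 0.268333  , -0.61937285,  0.2387624 ]), 'tcp_rot': array([3.07614177e+00, 6.37676107e-01, 6.14555853e-05]), 'contact_force': array([ 0.15864432, -0.66734914, -0.0911552 ]), 'ft_torque': array([-0.02575291, -0.02149449,  0.0072905 ]), 'grasp_force': 0.0, 'gripper_width': 0.0879455023460562}
```

View pics/top0.png

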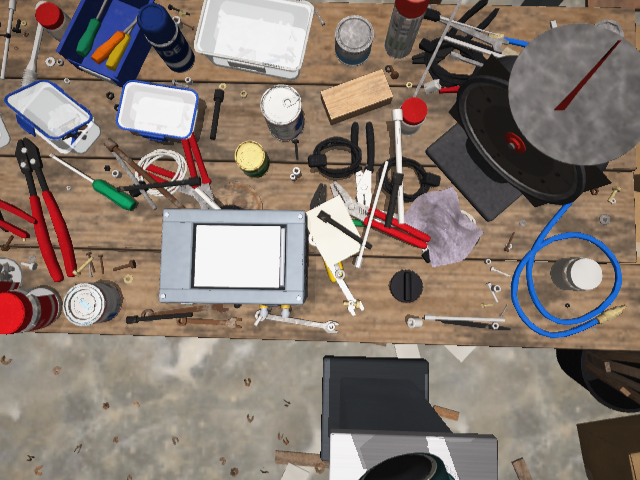

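View pics/side0.png

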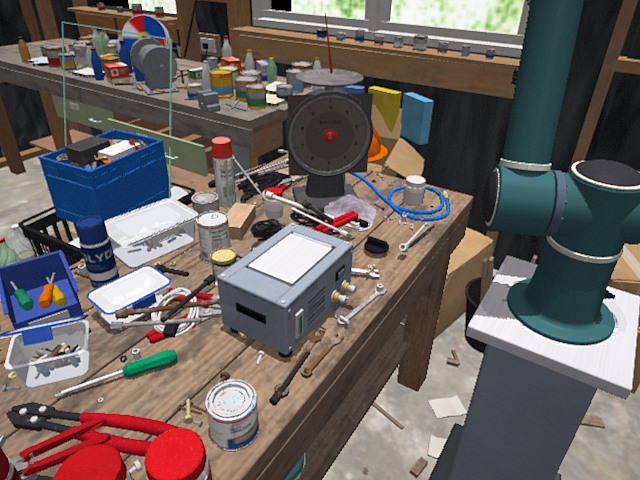

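The top view shows the unit at columns 162–307, rows 209–303. Its white flap spans columns 193–284 with the hinge on the right. The cap is at (405,286) with its bar roughly along world x, the tin is at (252,158) and the spanner is probably at (299,322). Next I'll measure the flap and the cap more precisely.

```bash
cat > b.py <<'E'
from h import *
im=cv2.imread("pics/top0.png")
g=im.min(2)
m=np.zeros_like(g); m[215:296,180:295]=(g[215:296,180:295]>225)*255
c=max(cv2.findContours(m,0,1)[0],key=cv2.contourArea)
W=np.array([ray("top",p,.14)[:2] for p in c[:,0].astype(float)+0.0])
rc=cv2.minAreaRect((W*1000).astype(np.float32)); print("flap mm",rc, cv2.boundingRect(c))
g=im.max(2); m=np.zeros_like(g); m[260:312,380:432]=(g[260:312,380:432]<60)*255
c=max(cv2.findContours(m,0,1)[0],key=cv2.contourArea)
(x,y),R=cv2.minEnclosingCircle(c); print("cap px",x,y,R, "world@0.02",ray("top",(x,y),.02), "diam px exp", 62*554/920)
print([ (q["point"],q["p"]) for q in r.landmark_of("top","black_tape")])
for cam in("top","side"):
  for th in("black_tape","filler_cap","spanner","tin_small"):
    for q in r.find_in(cam,th)[:2]: print(cam,th,np.round(q["bbox"]),round(q["p"],2))
cr=cv2.resize(im[255:315,365:445],(400,300),interpolation=cv2.INTER_CUBIC)
cr2=cv2.resize(im[195:315,150:310],(400,300),interpolation=cv2.INTER_CUBIC)
cv2.imwrite("pics/crop.png",np.hstack([cr,cr2]))
E
python3 b.py
```

```text
flap mm ((478.06549072265625, 326.05059814453125), (102.52246856689453, 142.45925903320312), 0.7226810455322266) (194, 225, 86, 62)
cap px 405.5499267578125 286.1655578613281 16.550838470458984 world@0.02 [0.43207889 0.02134302 0.02      ] diam px exp 37.334782608695654
[]
top filler_cap [390. 270. 424. 300.] 0.73
top filler_cap [161. 204. 306. 316.] 0.33
top spanner [257. 313. 340. 333.] 0.55
top tin_small [235. 144. 269. 180.] 0.86
side filler_cap [362. 234. 387. 258.] 0.62
side filler_cap [212. 247. 236. 281.] 0.24
side spanner [337. 290. 388. 325.] 0.61
side spanner [219. 221. 352. 360.] 0.27
side tin_small [212. 246. 235. 281.] 0.63
```

View pics/crop.png

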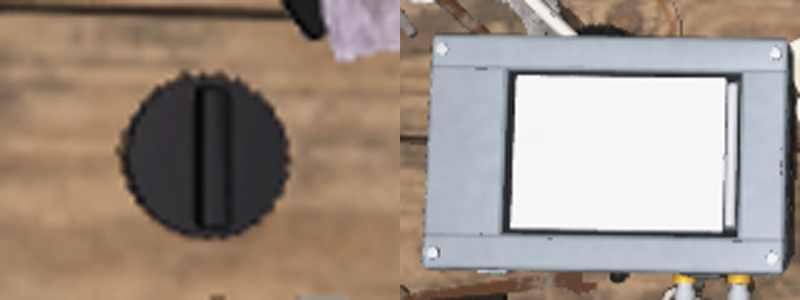

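The crop confirms the black disc at (405,286) is the cap, with its bar nearly along world x. The unit's origin is near (0.479, 0.334) and its yaw is about 0. I'll turn the tool to yaw 90° and head for the press point.

```bash
python3 -m handwheel '[[[0,0,0,0,-8.33],[0,0,0,0,-8.33],[0,0,0,0,-8.33],[0,0,0,0,-8.33],[0,0,0,0,-8.33],[0,0,0,0,-8.33],[0,0,0,0,-8.33],[0,0,0,0,-8.33],[0,45,15,0,0],[0,45,15,0,0],[0,45,15,0,0],[0,45,15,0,0]]]'; python3 -m handwheel '[[[0,45,15,0,0],[0,45,15,0,0],[0,45,15,0,0],[0,45,15,0,0],[0,45,15,0,0],[0,45,15,0,0],[0,45,15,0,0],[0,45,15,0,0],[0,45,15,0,0],[0,45,15,0,0]]]'
```

```text
clock: 2.45
position: [0.3283, -0.4377, 0.2387]
tcp_rot: [2.221, 2.222, 0.0]
contact_force: [0.5, 0.3, -0.7]
gripper_width: 0.0003
grasp_force: 0.0
clock: 3.45
position: [0.478, 0.0128, 0.2392]
tcp_rot: [2.219, 2.222, 0.001]
contact_force: [0.8, 0.3, -0.3]
gripper_width: 0.0007
grasp_force: 0.0
```

```bash
python3 -m handwheel '[[[0,46,0,0,0],[0,46,0,0,0],[0,46,0,0,0],[0,46,0,0,0],[0,46,0,0,0],[0,46,0,0,0],[0,46,0,0,0],[0,47,0,0,0],[0,0,0,35,0],[0,0,0,35,0],[0,0,0,0,0]]]'; python3 -m handwheel '[[[0,0,0,10,0],[0,0,0,10,0],[0,0,0,10,0],[0,0,0,8,0],[0,0,0,0,0]]]'
```

```text
clock: 4.55
position: [0.4736, 0.378, 0.1629]
tcp_rot: [-2.218, -2.223, 0.017]
contact_force: [-1.1, -1.1, -0.9]
gripper_width: 0.0005
grasp_force: 0.0
clock: 5.05
position: [0.4786, 0.3803, 0.1335]
tcp_rot: [2.22, 2.222, 0.005]
contact_force: [-2.0, -1.7, 9.7]
gripper_width: 0.0009
grasp_force: 4.8
```

```bash
python3 -m handwheel '[[[0,30,0,-40,0],[0,30,0,-40,0],[0,20,0,-45,0],[0,0,0,0,0],[0,0,0,0,0],[0,0,0,0,0]]]'
cat > c.py <<'E'
from h import *
im=snap("top","top1"); s=snap("side","side1")
for cam in("top","side"):
    for q in r.landmark_of(cam,"neck_mouth")[:2]: print(cam,np.round(q["point"]),round(q["p"],2),ray(cam,q["point"],.098).round(4))
a=cv2.resize(im[185:320,130:330],(400,270)); b=cv2.resize(s[190:360,170:420],(400,272))[:270]
cv2.imwrite("pics/c1.png",cv2.resize(np.hstack([a,b]),(800,270))[:,:,::-1])
E
python3 c.py
```

```text
clock: 5.65
position: [0.4766, 0.4588, 0.2542]
tcp_rot: [2.221, 2.222, -0.004]
contact_force: [-0.5, 0.1, -0.3]
gripper_width: 0.0005
grasp_force: 0.0
top [234. 258.] 0.82 [0.475  0.3389 0.098 ]
top [297. 321.] 0.38 [0.3672 0.2233 0.098 ]
side [286. 277.] 0.93 [0.4757 0.3424 0.098 ]
side [364. 304.] 0.51 [0.3066 0.3288 0.098 ]
```

View pics/c1.png

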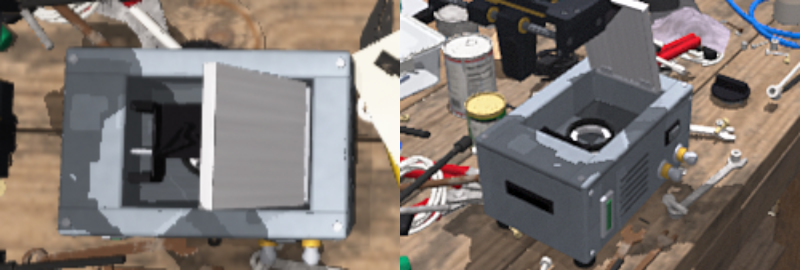

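The flap stands open, and the neck ring shows inside the well in both views. I'll use the wrist camera to read the notch direction, so first I'll check its mounting.

```bash
cat > d.py <<'E'
from h import *
s=r.sense(); T=Ro.from_rotvec(s["tcp_rot"]).as_matrix(); ci=r.camera_info("wrist")
R=np.array(ci["R"]);c=-R.T@np.array(ci["t"])
print("cam in tool",(T.T@(c-s["position"])).round(3),"axes in tool\n",(T.T@R.T).round(2),np.array(ci["intrinsics"]).round(0).tolist())
print("world cam",c.round(3), "neck px now",proj("wrist",(.4757,.341,.098)))
E
python3 d.py
```

```text
cam in tool [ 0.072 -0.001 -0.145] axes in tool
 [[ 0.   -0.96 -0.28]
 [ 1.    0.    0.  ]
 [-0.   -0.28  0.96]] [[425.0, 0.0, 319.0], [0.0, 425.0, 243.0], [0.0, 0.0, 1.0]]
world cam [0.476 0.531 0.399] neck px now [319.29640109 364.33979137]
```

```bash
python3 -m handwheel '[[[0,-45,0,15,0],[0,-40,0,15,0],[0,0,0,0,0],[0,0,0,0,0],[0,0,0,0,0]]]'
cat > e.py <<'E'
from h import *
ci=r.camera_info("wrist"); im=snap("wrist","w1"); 
for q in r.landmark_of("wrist","neck_mouth")[:2]: print(np.round(q["point"]),round(q["p"],2),ray("wrist",q["point"],.098,ci).round(4))
p=proj("wrist",(.4757,.341,.098),ci); print(p)
# rectified top view of plane z=.098, 0.1 m square, 6 px/mm
P=np.float32([[.525,.395],[.525,.285],[.425,.285],[.425,.395]]) 
src=np.float32([proj("wrist",(x,y,.098),ci) for x,y in P])
H=cv2.getPerspectiveTransform(src,np.float32([[0,0],[550,0],[550,500],[0,500]]))
cv2.imwrite("pics/w1r.png",cv2.warpPerspective(im,H,(550,500))[:,:,::-1])
E
python3 e.py
```

```text
clock: 6.35
position: [0.4777, 0.3756, 0.2262]
tcp_rot: [-2.22, -2.222, -0.002]
contact_force: [-0.2, 0.0, -0.8]
gripper_width: 0.0006
grasp_force: 0.0
[317. 287.] 0.63 [0.4756 0.3365 0.098 ]
[316.99444548 280.94413407]
```

View pics/w1r.png

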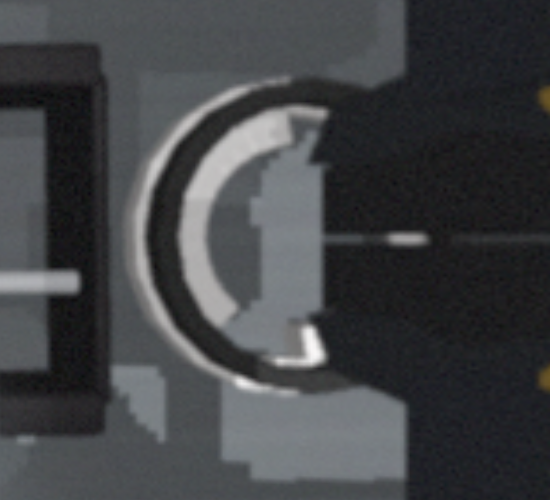

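Rectified at 5 px/mm, the view shows the ring centred near (295,235). One notch is near (275,340) and the other is at the top, mostly hidden by the fingers. I'll shift the hand left to uncover it.

```bash
python3 -m handwheel '[[[0,45,0,0,0],[0,0,0,0,0],[0,0,0,0,0],[0,0,0,0,0]]]'; sed -i 's/w1/w2/g' e.py; python3 e.py
```

```text
clock: 6.85
position: [0.4771, 0.42, 0.2258]
tcp_rot: [2.219, 2.223, -0.0]
contact_force: [-0.4, -0.1, -0.2]
gripper_width: 0.0001
grasp_force: 0.0
[324. 348.] 0.58 [0.4798 0.3338 0.098 ]
[321. 303.] 0.58 [0.478  0.3688 0.098 ]
[317.87187599 338.88284895]
```

View pics/w2r.png

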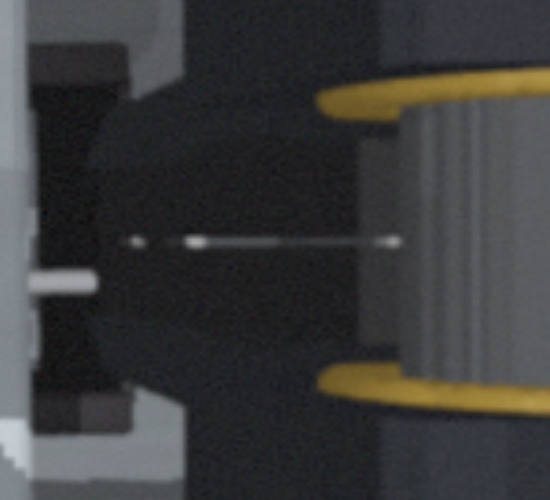

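The fingers now cover the neck completely, so I moved the wrong way. I'll go to the other side.

```bash
python3 -m handwheel '[[[0,-50,0,0,0],[0,-50,0,0,0],[0,0,0,0,0],[0,0,0,0,0],[0,0,0,0,0]]]'; sed -i 's/w2/w3/g' e.py; python3 e.py
```

```text
clock: 7.45
position: [0.4776, 0.3202, 0.2262]
tcp_rot: [-2.221, -2.222, -0.002]
contact_force: [0.6, 0.4, 0.1]
gripper_width: 0.0008
grasp_force: 0.0
[320. 212.] 0.95 [0.4773 0.334  0.098 ]
[317.10295349 201.44175552]
```

View pics/w3r.png

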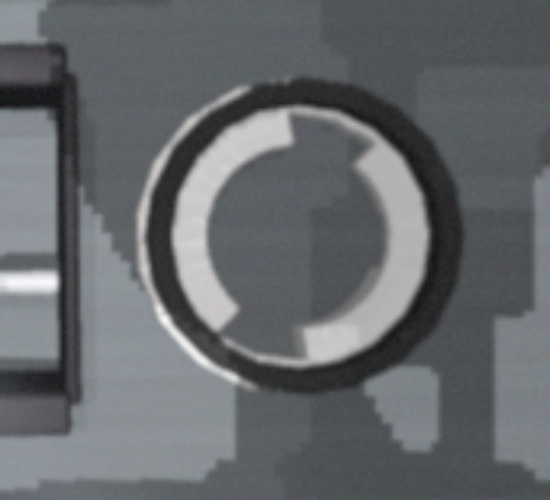

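The rectified view clearly shows the neck: hole centre (297,239), notch mouths at (325,152) and (269,326). That puts the neck at about (0.477, 0.335) with the notch line at a yaw of about −17.8°. Now I'll fetch the cap.

```bash
python3 -m handwheel '[[[40,0,0,-40,0],[40,0,0,-40,0],[40,-50,-8,0,0],[40,-50,-8,0,0],[40,-50,-8,0,0],[40,-50,-8,0,0],[40,-50,-8,0,0],[40,-50,-8,0,0],[40,0,0,0,0]]]'; python3 -m handwheel '[[[60,0,0,15,-8.2],[60,0,0,15,-8.2],[60,0,0,15,-8.2],[60,0,0,15,-8.2],[60,0,0,15,-8.2],[60,0,0,15,-8.2],[60,0,0,15,-8.2],[60,0,0,15,-8.2],[60,0,0,15,-8.2],[60,0,0,0,-8.2],[60,0,0,0,-8.0],[60,0,0,0,0]]]'
cat > f.py <<'E'
from h import *
ci=r.camera_info("wrist"); im=snap("wrist","w4"); 
for q in r.landmark_of("wrist","filler_cap")[:2]: print(np.round(q["point"]),round(q["p"],2),ray("wrist",q["point"],0,ci).round(4))
z=.038
P=[(.482,.071),(.482,-.029),(.382,-.029),(.382,.071)]
src=np.float32([proj("wrist",(x,y,z),ci) for x,y in P])
H=cv2.getPerspectiveTransform(src,np.float32([[0,0],[500,0],[500,500],[0,500]]))
cv2.imwrite("pics/w4r.png",np.clip(cv2.warpPerspective(im,H,(500,500))[:,:,::-1]*2.0,0,255))
E
python3 f.py
```

```text
clock: 8.45
position: [0.4299, 0.0193, 0.3061]
tcp_rot: [2.225, 2.214, -0.002]
contact_force: [0.3, 0.4, -0.6]
gripper_width: 0.04
grasp_force: 0.0
clock: 9.65
position: [0.4307, 0.0249, 0.1706]
tcp_rot: [0.005, -3.141, -0.001]
contact_force: [0.2, -0.5, 0.5]
gripper_width: 0.0601
grasp_force: 0.0
[311. 220.] 0.69 [0.4323 0.019  0.    ][ WARN:0@1.062] global loadsave.cpp:1063 imwrite_ Unsupported depth image for selected encoder is fallbacked to CV_8U.
```

View pics/w4r.png

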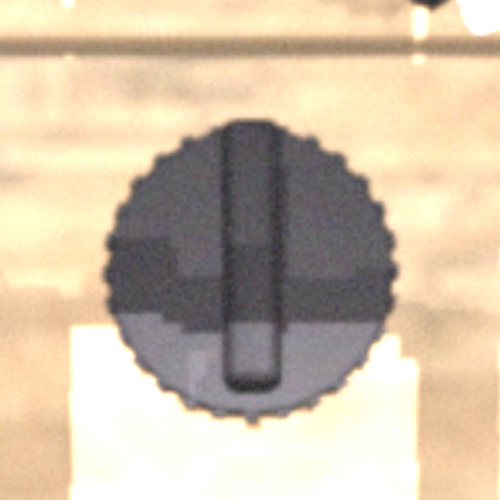

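```bash
python3 -m handwheel '[[[40,0,-4,40,0],[40,0,0,40,0],[40,0,0,40,0],[40,0,0,10,0],[40,0,0,0,0],[40,0,0,0,0],[40,0,0,0,0],[40,0,0,0,0]]]'
```

```text
clock: 10.55
position: [0.4321, 0.0196, 0.0426]
tcp_rot: [-0.001, 3.138, -0.0]
contact_force: [1.2, -0.4, 1.0]
gripper_width: 0.0401
grasp_force: 0.0
```

```bash
python3 -m handwheel '[[[40,-1,0,10,0],[40,0,0,8.5,0],[40,0,0,0,0],[40,0,0,0,0],[0,0,0,0,0],[0,0,0,0,0],[0,0,0,0,0],[0,0,0,0,0],[0,0,0,0,0]]]' 45
```

```text
clock: 11.45
position: [0.4314, 0.0196, 0.0224]
tcp_rot: [-0.002, 3.141, 0.0]
contact_force: [0.8, -0.2, 0.0]
gripper_width: 0.0115
grasp_force: 45.0
```

```bash
python3 -m handwheel '[[[0,0,0,-25,0],[0,0,0,-45,0],[0,0,0,-45,0],[0,0,0,-45,0],[0,0,0,-45,0],[0,0,0,-45,0],[0,0,0,-45,0],[0,0,0,-20,0]]]'; python3 -m handwheel '[[[0,-6.6,45,0,0],[0,-6.6,45,0,0],[0,-6.6,45,0,0],[0,-6.6,45,0,0],[0,-6.6,45,0,0],[0,-6.6,45,0,0],[0,-6.6,45,0,0],[0,0,0,0,6],[0,0,0,0,6],[0,0,0,0,5.8],[0,0,0,0,0],[0,0,0,0,0]]]'
```

```text
clock: 12.25
position: [0.4326, 0.0195, 0.3422]
tcp_rot: [-0.002, 3.135, -0.0]
contact_force: [0.1, 0.6, -0.8]
gripper_width: 0.0115
grasp_force: 45.0
clock: 13.45
position: [0.4769, 0.3345, 0.3368]
tcp_rot: [-0.481, -3.104, 0.001]
contact_force: [-0.1, 0.1, -1.2]
gripper_width: 0.0119
grasp_force: 45.0
```

```bash
python3 -m handwheel '[[[0,0,0,40,0],[0,0,0,40,0],[0,0,0,40,0],[0,0,0,40,0],[0,0,0,30,0],[0,0,0,16,0],[0,0,0,0,0],[0,0,0,0,0],[0,0,0,0,0]]]'; python3 -m handwheel '[[[0,0,0,4,0],[0,0,0,4,0],[0,0,0,4,0],[0,0,0,2,0],[0,0,0,0,0],[0,0,0,0,0]]]'
```

```text
clock: 14.35
position: [0.4787, 0.3356, 0.1337]
tcp_rot: [0.483, 3.101, 0.004]
contact_force: [1.2, 0.5, -1.3]
gripper_width: 0.0113
grasp_force: 45.0
clock: 14.95
position: [0.477, 0.3346, 0.117]
tcp_rot: [-0.484, -3.104, 0.0]
contact_force: [-0.0, 1.1, -0.8]
gripper_width: 0.012
grasp_force: 45.0
```

```bash
python3 -m handwheel '[[[0,0,0,2,0],[0,0,0,2,0],[0,0,0,0,0],[0,0,0,0,0]]]';  python3 -m handwheel '[[[0,0,0,2,0],[0,0,0,2,0],[0,0,0,0,0],[0,0,0,0,0]]]'
```

```text
clock: 15.35
position: [0.4774, 0.3348, 0.1139]
tcp_rot: [0.484, 3.103, 0.001]
contact_force: [-1.5, -0.9, 4.4]
gripper_width: 0.0117
grasp_force: 45.0
clock: 15.75
position: [0.4774, 0.3349, 0.1101]
tcp_rot: [0.484, 3.103, 0.001]
contact_force: [-1.0, -0.7, 7.6]
gripper_width: 0.0113
grasp_force: 45.0
```

```bash
python3 -m handwheel '[[[0,0,0,1.5,0],[0,0,0,1,0],[0,0,0,0,0],[0,0,0,0,0]]]'
```

```text
clock: 16.15
position: [0.4775, 0.3349, 0.1083]
tcp_rot: [0.484, 3.103, 0.001]
contact_force: [-3.0, -1.6, 10.8]
gripper_width: 0.0117
grasp_force: 45.0
```

```bash
python3 -m handwheel '[[[0,0,0,0,6],[0,0,0,0,6],[0,0,0,0,6],[0,0,0,0,6],[0,0,0,0,0]]]'; python3 -c "
from workcell import r;print(r.sense()['ft_torque'])"; python3 -m handwheel '[[[0,0,0,0,6],[0,0,0,0,6],[0,0,0,0,6],[0,0,0,0,6],[0,0,0,0,6],[0,0,0,0,6],[0,0,0,0,6],[0,0,0,0,6],[0,0,0,0,0],[0,0,0,0,0]]]';python3 -c "
from workcell import r;print(r.sense()['ft_torque'])"
```

```text
clock: 16.65
position: [0.4787, 0.3358, 0.1086]
tcp_rot: [1.121, 2.932, 0.006]
contact_force: [-0.7, 0.5, 8.5]
gripper_width: 0.0118
grasp_force: 45.0
[ 0.03446702 -0.02430377 -0.04463923]
clock: 17.65
position: [0.4789, 0.3356, 0.1086]
tcp_rot: [2.216, 2.225, 0.007]
contact_force: [0.5, -0.3, 8.8]
gripper_width: 0.0115
grasp_force: 45.0
[-0.08998939 -0.00905806 -0.0682705 ]
```

```bash
python3 -m handwheel '[[[0,0,0,0,3],[0,0,0,0,3],[0,0,0,0,0]]]';python3 -c "
from workcell import r;print(r.sense()['ft_torque'])"; python3 -m handwheel '[[[0,0,0,0,3],[0,0,0,0,0],[0,0,0,0,0]]]';python3 -c "
from workcell import r;print(r.sense()['ft_torque'])"
```

```text
clock: 17.95
position: [0.4786, 0.3357, 0.1086]
tcp_rot: [2.33, 2.106, 0.007]
contact_force: [0.1, 0.0, 8.3]
gripper_width: 0.0113
grasp_force: 45.0
[0.03870186 0.14730314 0.09342456]
clock: 18.25
position: [0.4785, 0.3358, 0.1086]
tcp_rot: [2.382, 2.047, 0.006]
contact_force: [-0.8, 1.0, 8.8]
gripper_width: 0.0115
grasp_force: 45.3
[0.05732441 0.21130064 0.54986149]
```

```bash
python3 -m handwheel '[[[0,0,0,0,-1],[0,0,0,-1.5,0],[0,0,0,-1,0],[0,0,0,0,0],[30,0,0,0,0],[30,0,0,0,0],[30,0,0,0,0],[30,0,0,0,0],[30,0,0,0,0]]]'; python3 -m handwheel '[[[30,0,0,-25,0],[30,0,0,-45,0],[30,0,0,-45,0],[30,0,0,-45,0],[30,0,0,-45,0],[0,-40,0,0,0],[0,-25,0,0,0],[0,0,0,0,0],[0,0,0,0,0],[0,0,0,0,0]]]'
cat > g.py <<'E'
from h import *
ci=r.camera_info("wrist"); im=snap("wrist","w5"); s=snap("side","side5")
for q in r.landmark_of("wrist","filler_cap")[:2]: print(np.round(q["point"]),round(q["p"],2),ray("wrist",q["point"],.089,ci).round(4))
print(proj("wrist",(.4775,.335,.089),ci))
cv2.imwrite("pics/v5.png",np.hstack([cv2.resize(im,(400,300)),cv2.resize(s[190:340,220:420],(400,300))])[:,:,::-1])
E
python3 g.py
```

```text
clock: 19.15
position: [0.4765, 0.3344, 0.1094]
tcp_rot: [-2.366, -2.066, 0.002]
contact_force: [-1.1, 0.1, 5.3]
gripper_width: 0.0304
grasp_force: 2.8
clock: 20.15
position: [0.4679, 0.2705, 0.3132]
tcp_rot: [-2.366, -2.066, 0.003]
contact_force: [-0.1, 0.6, 0.4]
gripper_width: 0.0002
grasp_force: 0.0
[321.47733709 127.74799321]
```

View pics/v5.png

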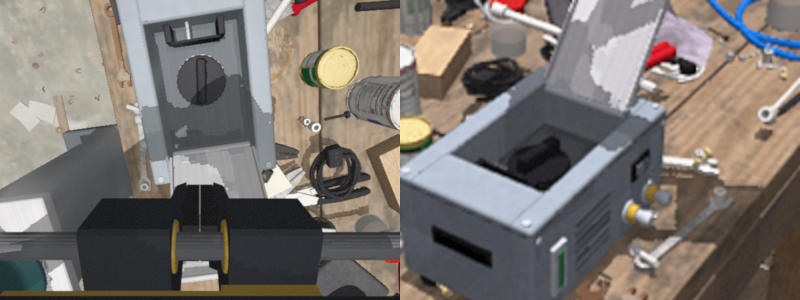

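The cap sits concentric in the neck with its bar turned along the unit's y axis. A light touch on top of the bar will verify its height: about 0.127 if locked, 0.131 if not.

```bash
python3 -m handwheel '[[[0,33,0,0,0],[0,32,0,0,0],[0,0,0,45,0],[0,0,0,45,0],[0,0,0,45,0],[0,0,0,30,0],[0,0,0,11,0],[0,0,0,0,0],[0,0,0,0,0]]]'; python3 -m handwheel '[[[0,0,0,3,0],[0,0,0,0,0],[0,0,0,0,0]]]'; python3 -m handwheel '[[[0,0,0,2,0],[0,0,0,0,0],[0,0,0,0,0]]]';python3 -m handwheel '[[[0,0,0,2,0],[0,0,0,0,0],[0,0,0,0,0]]]'
```

```text
clock: 21.2
position: [0.4781, 0.3355, 0.1397]
tcp_rot: [2.366, 2.067, 0.004]
contact_force: [-0.0, 0.5, 0.3]
gripper_width: 0.0004
grasp_force: 0.0
clock: 21.5
position: [0.4778, 0.335, 0.1366]
tcp_rot: [2.366, 2.066, 0.003]
contact_force: [0.6, -0.8, 0.9]
gripper_width: 0.0004
grasp_force: 0.0
clock: 21.8
position: [0.477, 0.3345, 0.1332]
tcp_rot: [-2.366, -2.066, 0.0]
contact_force: [-0.1, -0.8, -0.5]
gripper_width: 0.0006
grasp_force: 0.0
clock: 22.1
position: [0.477, 0.3345, 0.131]
tcp_rot: [-2.366, -2.066, 0.001]
contact_force: [-0.3, 0.7, -0.2]
gripper_width: 0.0005
grasp_force: 0.0
```

```bash
python3 -m handwheel '[[[0,0,0,1.5,0],[0,0,0,0,0],[0,0,0,0,0]]]'; python3 -m handwheel '[[[0,0,0,1.5,0],[0,0,0,0,0],[0,0,0,0,0]]]';python3 -m handwheel '[[[0,0,0,1.5,0],[0,0,0,0,0],[0,0,0,0,0]]]'
```

```text
clock: 22.4
position: [0.477, 0.3346, 0.1297]
tcp_rot: [-2.366, -2.066, 0.0]
contact_force: [-0.6, 0.5, 0.6]
gripper_width: 0.0005
grasp_force: 0.0
clock: 22.7
position: [0.477, 0.3346, 0.1281]
tcp_rot: [-2.366, -2.067, 0.0]
contact_force: [-0.2, 0.4, 0.1]
gripper_width: 0.0005
grasp_force: 0.0
clock: 23.0
position: [0.4773, 0.3348, 0.1274]
tcp_rot: [2.366, 2.066, 0.001]
contact_force: [-2.7, -1.9, 4.6]
gripper_width: 0.0002
grasp_force: 2.4
```

Contact came at 0.1274, so the cap is locked. Now I'll go over to the right side of the flap.

```bash
python3 -m handwheel '[[[0,0,0,-45,0],[0,0,0,-45,-7.7],[0,0,0,-45,0],[0,0,0,-45,0],[0,0,0,-25,0],[0,-43,0,0,0],[0,-43,0,0,0],[0,-43,0,0,0],[0,-43,0,0,0],[0,-43,0,0,0],[0,0,0,0,0]]]'; python3 -m handwheel '[[[0,0,0,35,0],[0,0,0,35,0],[0,0,0,27,0],[0,0,0,0,0],[0,0,0,0,0]]]'
```

```text
clock: 24.1
position: [0.4768, 0.1155, 0.3315]
tcp_rot: [2.227, 2.214, -0.002]
contact_force: [-0.5, 0.7, 0.5]
gripper_width: 0.0004
grasp_force: 0.0
clock: 24.6
position: [0.4768, 0.1202, 0.2346]
tcp_rot: [-2.221, -2.221, 0.001]
contact_force: [-0.1, 0.5, 0.9]
gripper_width: 0.0005
grasp_force: 0.0
```

```bash
python3 -m handwheel '[[[0,20,0,-4,0],[0,20,0,-4,0],[0,20,0,-4,0],[0,20,0,-4,0],[0,20,0,-4,0],[0,20,0,-5,0],[0,0,0,0,0]]]'; python3 -m handwheel '[[[0,15,0,-2,0],[0,16,0,-2,0],[0,0,0,0,0]]]'
```

```text
clock: 25.3
position: [0.4784, 0.2416, 0.2628]
tcp_rot: [2.218, 2.222, 0.006]
contact_force: [-0.8, -2.8, 2.0]
gripper_width: 0.0004
grasp_force: 1.2
clock: 25.6
position: [0.4774, 0.2709, 0.2646]
tcp_rot: [2.22, 2.221, 0.001]
contact_force: [-0.2, -2.6, 0.6]
gripper_width: 0.0005
grasp_force: 1.4
```

Contact is as planned, so I'll follow the arc.

```bash
python3 -m handwheel '[[[0,16,0,6,0],[0,15,0,7,0],[0,14,0,10,0],[0,14,0,10,0],[0,11,0,13,0],[0,10,0,14,0],[0,0,0,0,0]]]'; python3 -m handwheel '[[[0,9,0,15,0],[0,8,0,16,0],[0,8,0,12,0],[0,7,0,12,0],[0,0,0,0,0]]]'
```

```text
clock: 26.3
position: [0.4767, 0.3518, 0.2025]
tcp_rot: [-2.22, -2.221, 0.0]
contact_force: [-1.1, 0.0, 3.9]
gripper_width: 0.0004
grasp_force: 1.9
clock: 26.8
position: [0.4789, 0.379, 0.1528]
tcp_rot: [2.217, 2.217, -0.004]
contact_force: [-1.7, -7.9, 10.3]
gripper_width: 0.0004
grasp_force: 5.5
```

```bash
python3 -m handwheel '[[[0,0,0,0,0],[0,0,0,0,0]]]'; python3 -m handwheel '[[[0,3,0,5,0],[0,2,0,5,0],[0,0,0,0,0],[0,0,0,0,0]]]'
```

```text
clock: 27.0
position: [0.479, 0.3809, 0.151]
tcp_rot: [2.22, 2.218, 0.002]
contact_force: [1.0, -8.4, 8.9]
gripper_width: 0.0005
grasp_force: 4.3
clock: 27.4
position: [0.4798, 0.3866, 0.1425]
tcp_rot: [2.22, 2.218, 0.006]
contact_force: [2.0, -4.6, 5.3]
gripper_width: 0.0004
grasp_force: 3.0
```

Flap nearly flush; I'll press it to the stop.

```bash
python3 -m handwheel '[[[0,0,0,4,0],[0,0,0,4,0],[0,0,0,1,0],[0,0,0,0,0],[0,0,0,0,0]]]'; python3 -m handwheel '[[[0,0,0,1.5,0],[0,0,0,0,0],[0,0,0,0,0]]]'
```

```text
clock: 27.9
position: [0.4797, 0.3872, 0.133]
tcp_rot: [2.22, 2.219, 0.006]
contact_force: [-0.5, -6.6, 11.1]
gripper_width: 0.0005
grasp_force: 5.7
clock: 28.2
position: [0.4798, 0.3872, 0.1329]
tcp_rot: [2.22, 2.218, 0.007]
contact_force: [-2.9, -6.4, 17.9]
gripper_width: 0.0004
grasp_force: 8.8
```

```bash
python3 -m handwheel '[[[0,0,0,-5,0],[0,0,0,-5,0],[0,0,0,-3,0],[0,0,0,-3,0],[0,0,0,-4,0],[0,0,0,0,0],[0,0,0,0,0]]]'; python3 -m handwheel '[[[0,0,0,-40,0],[0,0,0,-40,0],[0,40,0,-40,0],[0,40,0,0,0],[0,40,0,0,0],[0,0,0,0,0],[0,0,0,0,0]]]'
python3 - <<'E'
from h import *
a=snap("top","top6"); b=snap("side","side6")
cv2.imwrite("pics/v6.png",np.hstack([cv2.resize(a[150:340,120:374],(400,300)),cv2.resize(b[190:340,190:390],(400,300))])[:,:,::-1])
E
```

```text
clock: 28.9
position: [0.4769, 0.3877, 0.1479]
tcp_rot: [-2.222, -2.221, 0.001]
contact_force: [-0.0, -0.3, -0.0]
gripper_width: 0.0006
grasp_force: 0.0
clock: 29.6
position: [0.4766, 0.5033, 0.2623]
tcp_rot: [2.22, 2.222, -0.003]
contact_force: [-0.8, -0.5, 0.4]
gripper_width: 0.0006
grasp_force: 0.0
```

View pics/v6.png

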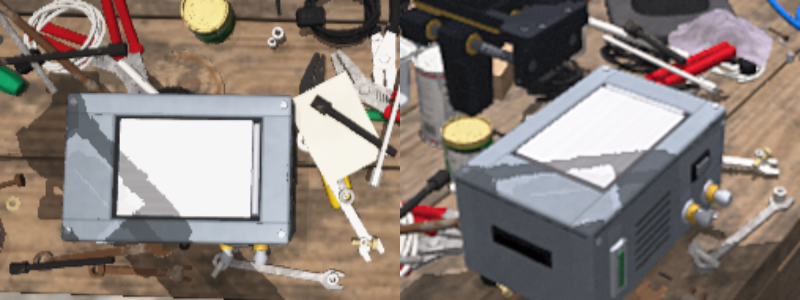

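The flap is flush in both views (columns 115–252 in the left crop), the robot is clear, and the bystanders haven't moved.

```bash
python3 -c "
from workcell import r;print(r.hand_in())"
```

```text
the job is handed in; nothing more can be done
None
```

The filler cap is locked in the neck, the flap is shut flush on its catch, the tape roll, spanner and tin were left alone, and the job was handed in at about 30 s of the 72 s allowed; the hand-in returned no verdict.

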